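Push a carton through the checkout gap onto the tag pad

ROBOT

A 6-joint arm with a two-finger parallel gripper is mounted at the origin on the work surface. World frame = base frame: x ahead of the robot, y to its left, z up, the work surface at z = 0. Lengths are in m, angles in rad, forces in N, time in s.
With the tool pointing down it reaches from about 0.3 to 0.875 m from the base axis. Payload 4.2 kg.
Tool frame: the origin (TCP) lies on the centre line of the jaws, within the pads' length; the fingertips stand 19 mm ahead of it and the grasp point (between the pads) is the TCP; z points along the fingers, y is the direction in which the jaws open and shut (so a half turn about z gives the same grasp; the last joint's range is limited). The gripper opens to 85 mm and grips with 20 to 120 N. Pads are 22 mm wide; open, the fingers measure 114 mm over their backs; the gripper's body (76 mm by 85 mm) begins 54 mm behind the grasp point. The pads swing forward as they close: fully open they stand 13 mm farther back than shut.
Start: joints at [-1.251, 0.32, 1.565, -0, 1.257, -0.02], TCP at [0.192, -0.542, 0.25] pointing down, gripper open.
Joint ranges: [-3.11, 3.11], [-0.84, 2.01], [0.21, 2.61], [-1.34, 4.49], [0.05, 2.63], [-2.56, 2.56]. Speed limits (rad/s): [2.57, 2.57, 3.14, 3.14, 3.14, 3.14].

INTERFACE

Orientations are given as a unit quaternion [x, y, z, w].
In Python, from workcell import manip gives the robot as it stands.
- The arm moves only by the shell command python3 -m creep 'ROWS' [OPENING] [FORCE]. ROWS is JSON, a list of rows, each an object of numbers: "dx", "dy", "dz": the shift along the tool's x, y, z in mm; "ax", "ay", "az": the turn, a rotation vector about the tool's x, y, z in degrees. A call has 1 to 20 rows; each row is the pose to reach, as a shift and turn from the pose commanded when the call began, along the tool's axes at that moment; what a row does not reach only later rows make up. A row lasts 1/8 s, in which the tool goes at most 62.5 mm and 10.7 degrees, less where a joint would pass 70% of its speed; a pose out of reach is approached as far as the arm can. A call with a gripper value outside its range is refused whole. OPENING is the finger opening in mm, from 0 to 85.4, set as the call begins (- or left out, the last holds). The fingers move at their own pace and stop on an object; FORCE is the grip in N (left out, the last holds). Time passes only in rows, so rows that repeat a pose let the fingers close. It gives the time, the measured TCP pose, the force and the opening at its end, in the units of the state.
- manip.read_state(): the state, without advancing time (a new reading comes with each control period).
- manip.camera(name): name is "side" or "top" or "wrist"; returns the picture (384x512x3 uint8, red, green, blue); there is no depth.
- manip.camera_info(name): a dict with "intrinsics" (3x3 intrinsics, pixels), "k1" (the pictures are not rectified: a ray, as slopes to the right and down, at radius r is drawn at 1 + k1 r^2 times it, then the intrinsics apply), "view" (4x4, takes a point from world to camera coordinates). Camera axes: x right, y up, looking along -z (the intrinsics and any distortion apply to the point x, -y, -z); pixel columns grow to the right and rows downward; lengths in m; the calibration is good to about 2 mm. A picture is of the moment at which its call begins: read the wrist's pose just before it. camera_info takes no time and is no camera call; for the wrist camera it gives the pose at the moment of the call.
- manip.hand_in(): hands the job in, once; it reports no verdict.
Trained networks look in the newest picture that a camera, given by its name, has taken for a name from the list of things; names that differ only in an ending like _2 or _b are one class to them, and where a whole thing is asked for, a point or a joint stands for the part that bears it (a point fixed in the world has none). Each returns a list of dicts, best first, with "confidence" (0 to 1); they miss things now and then, are a little off and sometimes report something else, mostly with a low value. They report only what shows in the picture. A call takes as long as a camera call.
- manip.spot_in(camera, name): "point" ([x, y, z] in m, in world coordinates, good to about 4 mm: the middle of the surface that is visible of it).
- manip.masks_of(camera, name): "pixels" (384x512 bool, what is visible of it).
The state is a dict: "t": time; "joint_pos": joint angles; "qvel": joint speeds; "joint_efforts": joint torques, N m; "eef_pos": TCP position; "ee_rot": TCP orientation; "wrist_force": force on the tool from outside, world axes, zero at the start; "torque": the same for the moment, N m; "grip_width": opening from 0.0 (shut) to 1.0 (fully open).
Only numpy, scipy, OpenCV 4.12 (cv2) and the standard library are available. Lean on these libraries where they do the work, as an engineer would, in place of code of your own. Each camera call takes 0.05 s, during which the arm holds its last target.

TASK

Push the flat cardboard carton along the counter, through the narrow gap between the barcode scanner and the card terminal, until it lies wholly on the rectangular tag-deactivator pad on the other side, then take the hand away. Only push it with the fingers: it must stay flat on the counter and never be picked up or tipped. Leave the bottles, jars and other goods standing where they are.

Things in the scene. Friction and masses are not known exactly. Their poses are not given: they have to be found in the camera images.
- carton: flat closed cardboard carton with a paper band, 96 (own x) x 120 (own y) x 45 mm high, about 0.25 kg, loose, starting about on the round cork mat; origin at the centre of its underside. Too wide to grasp. It may start turned by up to about 0.4 rad against, and up to about 55 mm beside, the line through the gap.
- carton_c0 (a point): lower corner of the carton at own (-48, -60, 0) mm
- carton_c1 (a point): lower corner of the carton at own (48, -60, 0) mm
- carton_c2 (a point): lower corner of the carton at own (48, 60, 0) mm
- carton_c3 (a point): lower corner of the carton at own (-48, 60, 0) mm
- scanner: fixed black box-shaped barcode scanner with a glass window on top, 90 (own x) x 78 (own y) x 45 mm high; origin at the centre of its underside. Its +x face (at own x = +45 mm) is one wall of the gap; its y axis is the direction of passage through the gap.
- terminal: fixed grey card terminal with keys, 160 (own x) x 78 (own y) x 45 mm high; origin at the centre of its underside. It stands on the scanner's +x side, parallel to it; its -x face (at own x = -80 mm) is the other wall of the gap. The gap is 104 to 109 mm wide and 78 mm long.
- pad: rectangular tag-deactivator pad, dark rubber with a thin steel rim, 150 (own x) x 170 (own y) mm, flush with the counter (nothing to climb); origin at its centre, axes parallel to the scanner's. Its centre lies 180 to 210 mm from the middle of the gap, on the scanner's +y or -y side, within about 12 mm of the line through the gap. The carton starts on the other side of the gap.
- vinegar: bystander: green vinegar bottle, diameter 68, height 210 mm, loose; origin at the centre of its underside
- sauce: bystander: sauce bottle, diameter 60, height 180 mm, loose; origin at the centre of its underside
- can: bystander: flat tin can, diameter 66, height 45 mm, loose; origin at the centre of its underside
- spice: bystander: spice jar, diameter 40, height 75 mm, loose; origin at the centre of its underside
- pickle: bystander: squat jar, diameter 50, height 60 mm, loose; origin at the centre of its underside
- gum: bystander: small pack 35 x 50 x 22 mm, loose; origin at the centre of its underside
- adapter: bystander: power adapter block 55 x 110 x 32 mm, loose; origin at the centre of its underside

How it is judged:
By the outcome, as a careful person would: the job done as asked, in the order asked, and still so for the second after the job is handed in, with the robot touching nothing.
It also fails if it takes over 58 s, if anything falls off the work surface, if the arm or the gripper's body presses on something with over 40 N, if the wrist force passes 120 N, or if a joint passes its speed limit or range.

## Working session

There is one attempt and no reset: what is moved stays moved. The work goes in short steps, Python scripts to look and compute and a shell command to move; the robot and the scene stay as the last step left them, time stands still between calls to the robot, and variables do not carry over. Pictures are saved under pics/ and viewed, and the job is handed in when it is done.

```bash
mkdir -p pics; ls; python3 - <<'E'
from workcell import manip
import cv2
s=manip.read_state(); print(s)
for n in ["top","side"]:
    im=manip.camera(n); cv2.imwrite(f"pics/{n}0.png",im[:,:,::-1])
    i=manip.camera_info(n); print(n,i)
E
```

```text
pics
{'t': 0.0, 'joint_pos': array([-1.25098439e+00,  3.20288271e-01,  1.56571140e+00, -1.56160691e-05,
        1.25739430e+00, -2.00009463e-02]), 'qvel': array([-1.20731954e-04,  1.20789631e-03,  7.09453485e-04,  1.32436297e-03,
        1.96285150e-03,  4.48065833e-05]), 'joint_efforts': array([ 2.71702011e-03, -4.15517163e+01, -2.34157115e+01,  5.37651408e-05,
        8.31359066e-03, -7.35638622e-06]), 'eef_pos': array([ 0.1915056 , -0.54168622,  0.24947175]), 'ee_rot': array([ 9.85599783e-01,  1.69092447e-01, -1.41850800e-04, -8.89448687e-04]), 'wrist_force': array([-0.02951696, -0.32764343, -0.12588494]), 'torque': array([0.02262384, 0.0287301 , 0.01667836]), 'grip_width': 1.0018471168086296}
top {'intrinsics': array([[373.81862677,   0.        , 249.56944987],
       [  0.        , 373.81862677, 193.44179528],
       [  0.        ,   0.        ,   1.        ]]), 'k1': -0.11286112034255087, 'view': array([[ 0.00818256, -0.99995008,  0.005734  , -0.01850218],
       [ 0.99651203,  0.00863038,  0.08300171, -0.57791496],
       [-0.08304705,  0.00503483,  0.99653291, -0.78797562],
       [ 0.        ,  0.        ,  0.        ,  1.        ]])}
side {'intrinsics': array([[484.75221337,   0.        , 254.69153799],
       [  0.        , 484.75221337, 194.08685398],
       [  0.        ,   0.        ,   1.        ]]), 'k1': -0.10687163881650359, 'view': array([[-0.89265159, -0.4504896 , -0.0152401 ,  0.53788652],
       [ 0.34343246, -0.7016367 ,  0.62430769, -0.22860555],
       [-0.29193713,  0.5520553 ,  0.78102987, -0.99072778],
       [ 0.        ,  0.        ,  0.        ,  1.        ]])}
```

View pics/top0.png

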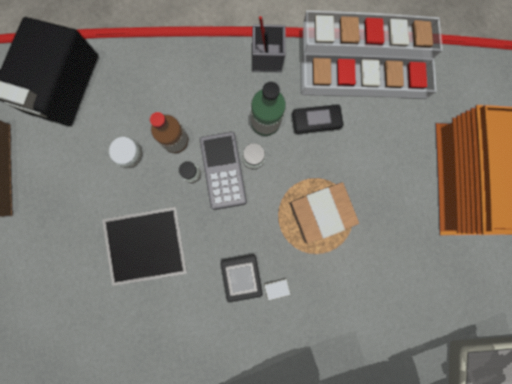

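View pics/side0.png

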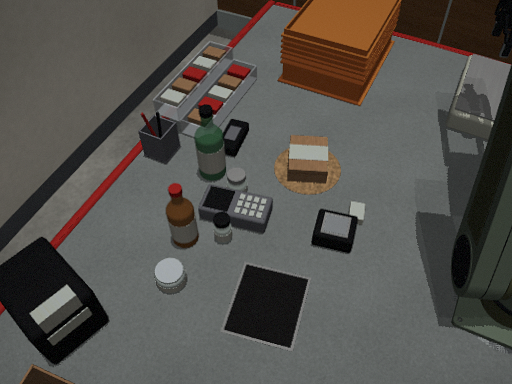

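The top view shows the carton at about (322,215) on its mat, the scanner at (241,277), the terminal at (223,170) and the pad at (145,245). The push therefore runs roughly along +y. Next I'll fit box models to the masks.

```bash
cat > h.py <<'E'
from workcell import manip
import numpy as np, cv2
from scipy.optimize import minimize
def project(P,info):
    P=np.atleast_2d(P); V=info['view']; c=P@V[:3,:3].T+V[:3,3]
    s=np.c_[c[:,0],-c[:,1]]/(-c[:,2:3]); r2=(s**2).sum(1,keepdims=True)
    s=s*(1+info['k1']*r2); K=info['intrinsics']
    return s@K[:2,:2].T+K[:2,2]
def unproject(px,z,info):
    px=np.atleast_2d(px).astype(float);K=info['intrinsics']
    d=(px-K[:2,2])/K[0,0]; s=d.copy()
    for _ in range(20): s=d/(1+info['k1']*(s**2).sum(1,keepdims=True))
    V=info['view']; R=V[:3,:3]; o=-R.T@V[:3,3]
    ray=np.c_[s[:,0],-s[:,1],-np.ones(len(s))]@R
    return o+ray*((z-o[2])/ray[:,2:3])
def box(p,dims):
    x,y,a=p; hx,hy,h=dims[0]/2,dims[1]/2,dims[2]
    c,s=np.cos(a),np.sin(a)
    b=np.array([[-hx,-hy],[hx,-hy],[hx,hy],[-hx,hy]])@np.array([[c,s],[-s,c]])+[x,y]
    return np.r_[np.c_[b,np.zeros(4)],np.c_[b,np.full(4,h)]]
def silh(p,dims,info,S=4):
    q=project(box(p,dims),info)
    m=np.zeros((384*S,512*S),np.uint8)
    hull=cv2.convexHull(((q+0.5)*S-0.5).astype(np.float32))
    cv2.fillConvexPoly(m,np.round(hull*16).astype(np.int32),255,shift=4)
    return cv2.resize(m,(512,384),interpolation=cv2.INTER_AREA)/255.
def fit(masks,infos,p0,dims):
    def cost(u):
        p=[u[0]/10,u[1]/10,u[2]]
        return sum(np.abs(silh(p,dims,i)-m).sum() for m,i in zip(masks,infos))
    best=None
    for da in (-.25,0,.25):
        u0=np.array([p0[0]*10,p0[1]*10,p0[2]+da])
        r=minimize(cost,u0,method='Nelder-Mead',options=dict(initial_simplex=[u0,u0+[.2,0,0],u0+[0,.2,0],u0+[0,0,.2]],xatol=1e-3,fatol=.1,maxiter=150))
        if best is None or r.fun<best.fun: best=r
    u=best.x; return np.array([u[0]/10,u[1]/10,u[2]]),best.fun
DIM=dict(carton=(.096,.120,.045),scanner=(.09,.078,.045),terminal=(.16,.078,.045),pad=(.15,.17,.0005))
E
python3 - <<'E'
from h import *
import pickle
names=['carton','scanner','terminal','pad']
M={};I={}
for c in ['top','side']:
    manip.camera(c); I[c]=manip.camera_info(c)
    for n in names:
        r=manip.masks_of(c,n); print(c,n,[(round(x['confidence'],2),int(x['pixels'].sum())) for x in r][:3])
        if r: M[c,n]=r[0]['pixels']
pickle.dump((M,I),open('m0.pkl','wb'))
for n in names:
    res={}
    ys,xs=np.nonzero(M['top',n]); p0=unproject([xs.mean(),ys.mean()],DIM[n][2]*.9,I['top'])[0]
    a0=np.pi/2 if n in('terminal',) else 0
    # long axis guess
    for cs in (['top'],['side'],['top','side']):
        cs=[c for c in cs if (c,n) in M]
        for a in (0,np.pi/2):
            p,f=fit([M[c,n] for c in cs],[I[c] for c in cs],(p0[0],p0[1],a),DIM[n])
            print(n,cs,np.round(p,4),round(f,1))
for n in ['vinegar','sauce','can','spice','pickle','gum','adapter']:
    r=manip.spot_in('top',n) if 0 else None
E
```

```text
top carton [(0.55, 2663)]
top scanner [(0.74, 1581)]
top terminal [(0.73, 2739)]
top pad [(0.9, 5028), (0.56, 2704)]
side carton [(0.67, 1813)]
side scanner [(0.65, 1522)]
side terminal [(0.78, 2272)]
side pad [(0.74, 5508)]
carton ['top'] [ 0.5372 -0.1742  0.3803] 77.8
carton ['top'] [ 0.5374 -0.1749  1.6781] 851.3
carton ['side'] [ 0.5385 -0.1714  0.3729] 70.4
carton ['side'] [ 0.5389 -0.1721  1.8254] 573.6
carton ['top', 'side'] [ 0.5373 -0.1736  0.3748] 195.8
carton ['top', 'side'] [ 0.5382 -0.1741  1.6952] 1442.9
scanner ['top'] [0.3975 0.0031 0.1908] 113.9
scanner ['top'] [0.3979 0.0023 1.8854] 364.4
scanner ['side'] [0.3987 0.0022 0.1932] 137.4
scanner ['side'] [3.9780e-01 1.5000e-03 1.5848e+00] 378.3
scanner ['top', 'side'] [0.3981 0.0032 0.1877] 255.2
scanner ['top', 'side'] [0.399  0.0021 1.92  ] 765.9
terminal ['top'] [0.6273 0.0448 0.1828] 90.9
terminal ['top'] [0.6273 0.0449 0.1844] 90.9
terminal ['side'] [0.6279 0.0461 0.1657] 461.5
terminal ['side'] [0.6288 0.0457 0.1645] 463.0
terminal ['top', 'side'] [0.6273 0.0451 0.1808] 568.4
terminal ['top', 'side'] [0.6275 0.0451 3.32  ] 568.9
pad ['top'] [0.4602 0.2229 0.1863] 91.5
pad ['top'] [0.4611 0.2236 1.6119] 1106.8
pad ['side'] [0.4614 0.224  0.1824] 104.6
pad ['side'] [0.4622 0.2255 1.6146] 1197.8
pad ['top', 'side'] [0.4608 0.2236 0.1845] 241.2
pad ['top', 'side'] [0.461  0.2239 1.6103] 2315.7
```

```bash
python3 - <<'E'
from h import *
manip.camera('top')
for n in ['vinegar','sauce','can','spice','pickle','gum','adapter']:
    r=manip.spot_in('top',n); print(n,[(np.round(x['point'],3),round(x['confidence'],2)) for x in r][:2])
print(manip.read_state()['t'])
im=cv2.imread('pics/top0.png')[120:320,90:370]; cv2.imwrite('pics/top0z.png',cv2.resize(im,None,fx=2.8,fy=2.8,interpolation=cv2.INTER_CUBIC))
E
```

```text
vinegar [(array([ 0.729, -0.043,  0.14 ]), 0.94)]
sauce [(array([0.685, 0.155, 0.12 ]), 0.6)]
can []
spice [(array([0.62 , 0.115, 0.075]), 0.76)]
pickle [(array([ 0.651, -0.018,  0.061]), 0.61)]
gum [(array([ 0.376, -0.071,  0.022]), 0.72)]
adapter [(array([ 0.744, -0.163,  0.034]), 0.93), (array([0.628, 0.042, 0.049]), 0.39)]
1.0
```

View pics/top0z.png

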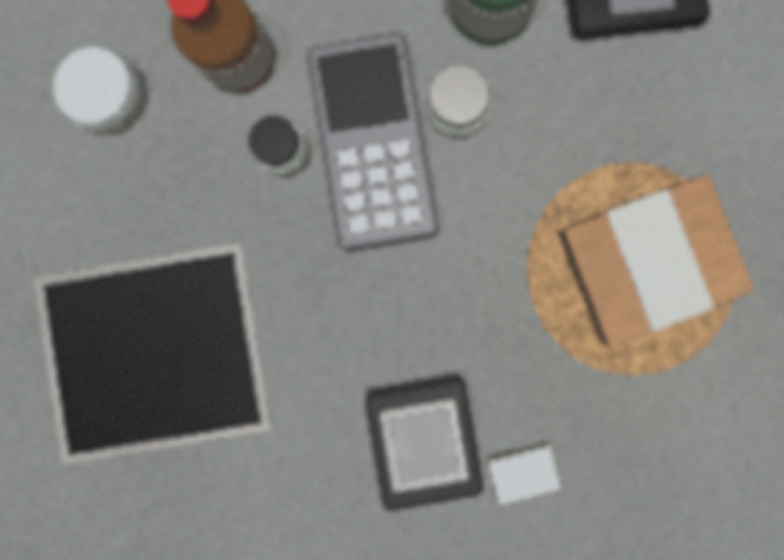

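```bash
cat >> h.py <<'E'
from scipy.spatial.transform import Rotation as Ro
def Rd(yaw): # tool down, tool x at yaw (rad)
    c,s=np.cos(yaw),np.sin(yaw); return Ro.from_matrix(np.array([[c,s,0],[s,-c,0],[0,0,-1.]]).T)
def delta(tgts,p=None,R=None):
    s=manip.read_state()
    if p is None: p=s['eef_pos'];R=Ro.from_quat(s['ee_rot'])
    for (x,y,z,yaw) in tgts:
        d=R.inv().apply(np.array([x,y,z])-p)*1000; a=(R.inv()*Rd(yaw)).as_rotvec(degrees=True)
        print('d',np.round(d,1),'a',np.round(a,1))
E
python3 - <<'E'
from h import *
a=.375; oy=np.array([-np.sin(a),np.cos(a)]); c=np.array([.5373,-.1736]); w=c-.101*oy; print(w)
yaw=a+np.pi/2
delta([(.42,-.27,.25,yaw),(w[0],w[1],.15,yaw)])
E
```

```text
[ 0.57429353 -0.26758127]
d [ 3.060e+02 -1.805e+02  3.000e-01] a [  0.   0. -92.]
d [ 452.3 -131.3  100.3] a [  0.   0. -92.]
```

```bash
python3 -m creep '[{"dx":50,"dy":-30,"az":-10},{"dx":100,"dy":-60,"az":-20},{"dx":150,"dy":-90,"az":-30},{"dx":200,"dy":-120,"az":-40},{"dx":250,"dy":-150,"az":-50},{"dx":306,"dy":-180,"az":-60},{"dx":350,"dy":-166,"dz":20,"az":-70},{"dx":390,"dy":-152,"dz":45,"az":-80},{"dx":425,"dy":-140,"dz":75,"az":-90},{"dx":452,"dy":-131,"dz":100,"az":-92},{"dx":452,"dy":-131,"dz":100,"az":-92},{"dx":452,"dy":-131,"dz":100,"az":-92}]' 55
python3 - <<'E'
from h import *
a=.375; oy=np.array([-np.sin(a),np.cos(a)]); c=np.array([.5373,-.1736]); w=c-.101*oy
delta([(w[0],w[1],.026,a+np.pi/2)])
for n in('top','wrist'): cv2.imwrite(f'pics/{n}1.png',manip.camera(n)[:,:,::-1])
E
```

```text
d [ 452.3 -131.4  224.3] a [  0.   0. -92.]$[0]: bad value
```

```bash
python3 -m creep '[{"dx":50,"dy":-30,"dz":0,"ax":0,"ay":0,"az":-10},{"dx":100,"dy":-60,"dz":0,"ax":0,"ay":0,"az":-20},{"dx":150,"dy":-90,"dz":0,"ax":0,"ay":0,"az":-30},{"dx":200,"dy":-120,"dz":0,"ax":0,"ay":0,"az":-40},{"dx":250,"dy":-150,"dz":0,"ax":0,"ay":0,"az":-50},{"dx":306,"dy":-180,"dz":0,"ax":0,"ay":0,"az":-60},{"dx":350,"dy":-166,"dz":20,"ax":0,"ay":0,"az":-70},{"dx":390,"dy":-152,"dz":45,"ax":0,"ay":0,"az":-80},{"dx":425,"dy":-140,"dz":75,"ax":0,"ay":0,"az":-90},{"dx":452,"dy":-131,"dz":100,"ax":0,"ay":0,"az":-92},{"dx":452,"dy":-131,"dz":100,"ax":0,"ay":0,"az":-92},{"dx":452,"dy":-131,"dz":100,"ax":0,"ay":0,"az":-92}]' 55
python3 - <<'E'
from h import *
a=.375; oy=np.array([-np.sin(a),np.cos(a)]); c=np.array([.5373,-.1736]); w=c-.101*oy
delta([(w[0],w[1],.026,a+np.pi/2)])
for n in('top','wrist'): cv2.imwrite(f'pics/{n}1.png',manip.camera(n)[:,:,::-1])
E
```

```text
t: 2.6
eef_pos: [0.5737, -0.2681, 0.1508]
ee_rot: [0.563, 0.826, -0.0, -0.0]
wrist_force: [-0.5, -1.4, 1.0]
grip_width: 0.64
d [  0.3   0.7 124.8] a [-0.  0. -0.]
```

View pics/wrist1.png

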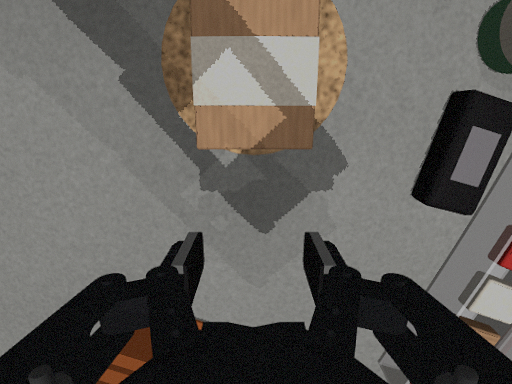

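View pics/top1.png

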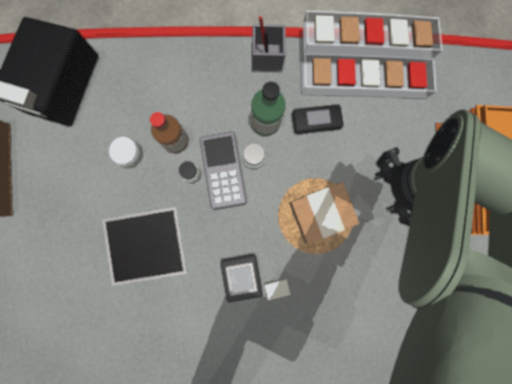

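```bash
python3 - <<'E'
from h import *
i=manip.camera_info('wrist'); s=manip.read_state(); p=s['eef_pos'];R=Ro.from_quat(s['ee_rot'])
V=i['view']; print('cam in tool',R.inv().apply(-V[:3,:3].T@V[:3,3]-p).round(4))
for dz in (19,10,0,-20,-40,-55,-70):
    q=unproject([(200,235),(305,235),(175,245),(335,245),(112,275),(100,285),(412,285),(430,300),(465,340)],p[2]-dz/1000,i)
    t=R.inv().apply(q-p)*1000; print(dz,[tuple(np.round(a[:2]).astype(int)) for a in t])
E
```

```text
cam in tool [ 0.0707  0.0002 -0.124 ]
19 [(np.int64(4), np.int64(-29)), (np.int64(4), np.int64(29)), (np.int64(-2), np.int64(-44)), (np.int64(-2), np.int64(47)), (np.int64(-22), np.int64(-84)), (np.int64(-29), np.int64(-92)), (np.int64(-30), np.int64(97)), (np.int64(-41), np.int64(111)), (np.int64(-75), np.int64(143))]
10 [(np.int64(8), np.int64(-27)), (np.int64(8), np.int64(28)), (np.int64(3), np.int64(-41)), (np.int64(2), np.int64(44)), (np.int64(-16), np.int64(-78)), (np.int64(-23), np.int64(-86)), (np.int64(-23), np.int64(91)), (np.int64(-34), np.int64(104)), (np.int64(-65), np.int64(134))]
0 [(np.int64(13), np.int64(-25)), (np.int64(13), np.int64(26)), (np.int64(8), np.int64(-38)), (np.int64(8), np.int64(41)), (np.int64(-10), np.int64(-72)), (np.int64(-16), np.int64(-80)), (np.int64(-16), np.int64(84)), (np.int64(-26), np.int64(96)), (np.int64(-55), np.int64(124))]
-20 [(np.int64(22), np.int64(-21)), (np.int64(22), np.int64(21)), (np.int64(18), np.int64(-32)), (np.int64(18), np.int64(34)), (np.int64(3), np.int64(-61)), (np.int64(-2), np.int64(-67)), (np.int64(-2), np.int64(70)),
[... 199 characters left out ...]
4(16), np.int64(-49)), (np.int64(12), np.int64(-54)), (np.int64(12), np.int64(57)), (np.int64(5), np.int64(65)), (np.int64(-15), np.int64(84))]
-55 [(np.int64(39), np.int64(-14)), (np.int64(39), np.int64(14)), (np.int64(36), np.int64(-21)), (np.int64(36), np.int64(23)), (np.int64(26), np.int64(-40)), (np.int64(23), np.int64(-44)), (np.int64(22), np.int64(47)), (np.int64(17), np.int64(53)), (np.int64(1), np.int64(69))]
-70 [(np.int64(46), np.int64(-11)), (np.int64(46), np.int64(11)), (np.int64(43), np.int64(-16)), (np.int64(43), np.int64(18)), (np.int64(36), np.int64(-31)), (np.int64(33), np.int64(-35)), (np.int64(33), np.int64(37)), (np.int64(29), np.int64(42)), (np.int64(16), np.int64(54))]
```

```bash
python3 -m creep '[{"dx":0,"dy":0,"dz":50,"ax":0,"ay":0,"az":0},{"dx":0,"dy":0,"dz":90,"ax":0,"ay":0,"az":0},{"dx":0,"dy":0,"dz":121,"ax":0,"ay":0,"az":0},{"dx":0,"dy":0,"dz":121,"ax":0,"ay":0,"az":0},{"dx":0,"dy":0,"dz":121,"ax":0,"ay":0,"az":0}]'
python3 - <<'E'
from h import *
for d in range(0,12):
    f=np.radians(d);C=np.array([101+290*np.sin(f),290*(1-np.cos(f))]);t=C-71*np.array([np.cos(f),np.sin(f)]);print(d,t.round(1))
cv2.imwrite('pics/wrist2.png',manip.camera('wrist')[:,:,::-1])
cv2.imwrite('pics/side2.png',manip.camera('side')[:,:,::-1])
E
```

```text
t: 3.32
eef_pos: [0.575, -0.2687, 0.0314]
ee_rot: [0.563, 0.826, 0.0, 0.002]
wrist_force: [0.7, -0.3, 0.2]
grip_width: 0.644
0 [30.  0.]
1 [35.1 -1.2]
2 [40.2 -2.3]
3 [45.3 -3.3]
4 [50.4 -4.2]
5 [55.5 -5.1]
6 [60.7 -5.8]
7 [65.9 -6.5]
8 [71.1 -7.1]
9 [76.2 -7.5]
10 [81.4 -7.9]
11 [86.6 -8.2]
```

View pics/wrist2.png

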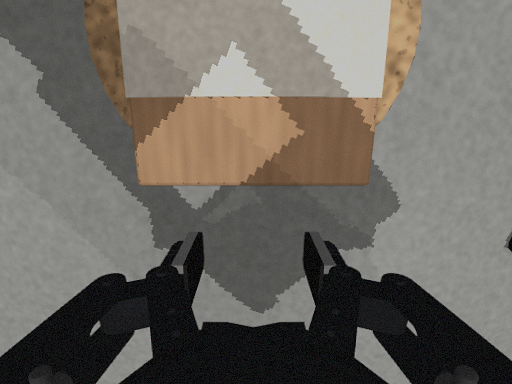

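View pics/side2.png

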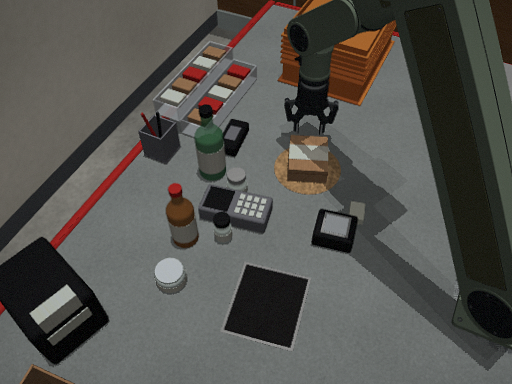

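The carton's rear edge (row 184, columns 138–370) is square to the fingers and centred on them. Next I'll make contact and push along the arc.

```bash
python3 -m creep '[{"dx":12,"dy":0,"dz":0,"ax":0,"ay":0,"az":0},{"dx":21,"dy":0,"dz":0,"ax":0,"ay":0,"az":0},{"dx":26,"dy":0,"dz":0,"ax":0,"ay":0,"az":0},{"dx":30,"dy":0,"dz":0,"ax":0,"ay":0,"az":0},{"dx":35,"dy":-1.2,"dz":0,"ax":0,"ay":0,"az":1},{"dx":40,"dy":-2.3,"dz":0,"ax":0,"ay":0,"az":2},{"dx":45,"dy":-3.3,"dz":0,"ax":0,"ay":0,"az":3},{"dx":50.5,"dy":-4.2,"dz":0,"ax":0,"ay":0,"az":4},{"dx":55.5,"dy":-5.1,"dz":0,"ax":0,"ay":0,"az":5},{"dx":60.5,"dy":-5.8,"dz":0,"ax":0,"ay":0,"az":6},{"dx":66,"dy":-6.5,"dz":0,"ax":0,"ay":0,"az":7},{"dx":71,"dy":-7.1,"dz":0,"ax":0,"ay":0,"az":8},{"dx":76,"dy":-7.5,"dz":0,"ax":0,"ay":0,"az":9},{"dx":81.5,"dy":-7.9,"dz":0,"ax":0,"ay":0,"az":10},{"dx":86.5,"dy":-8.2,"dz":0,"ax":0,"ay":0,"az":11},{"dx":86.5,"dy":-8.2,"dz":0,"ax":0,"ay":0,"az":11},{"dx":86.5,"dy":-8.2,"dz":0,"ax":0,"ay":0,"az":11}]'
cat > look.py <<'E'
from h import *
import sys
k=sys.argv[1]
s=manip.read_state(); p=s['eef_pos'];R=Ro.from_quat(s['ee_rot']); 
th=.185; U=np.array([np.cos(th),np.sin(th)]);Vv=np.array([-U[1],U[0]])
yaw=np.arctan2(*R.as_matrix()[[1,0],0])
print('t',s['t'],'tcp uv',(p[:2]@U).round(4),(p[:2]@Vv).round(4),'z',p[2].round(4),'yaw-th',round(yaw-np.pi/2-th,4),s['wrist_force'].round(1))
guess=p[:2]+.071*R.as_matrix()[:2,0]
ms=[];ii=[]
for c in ['top','side']:
    im=manip.camera(c); cv2.imwrite(f'pics/{c}{k}.png',im[:,:,::-1])
    r=manip.masks_of(c,'carton')
    if r:
        i=manip.camera_info(c)
        m=r[0]['pixels']
        q,f=fit([m],[i],(guess[0],guess[1],yaw-np.pi/2),DIM['carton'])
        print(c,round(r[0]['confidence'],2),m.sum(),'uv',(q[:2]@U).round(4),(q[:2]@Vv).round(4),'ang',round(q[2]-th,4),'cost',round(f))
im=manip.camera('wrist'); cv2.imwrite(f'pics/wrist{k}.png',im[:,:,::-1])
E
python3 look.py 3
```

```text
t: 5.55
eef_pos: [0.5343, -0.19, 0.0289]
ee_rot: [0.64, 0.769, -0.0, -0.001]
wrist_force: [-0.1, -0.2, -0.8]
grip_width: 0.646
t 5.55 tcp uv 0.4903 -0.285 z 0.0289 yaw-th -0.0024 [-0.1 -0.2 -0.8]
top 0.68 2575 uv 0.49 -0.2137 ang -0.0214 cost 123
side 0.67 1968 uv 0.4926 -0.2107 ang -0.0137 cost 80
```

```bash
python3 - <<'E'
import cv2,numpy as np
a=cv2.imread('pics/top3.png')[100:320,90:400];b=cv2.imread('pics/wrist3.png')
cv2.imwrite('pics/c3.png',np.hstack([cv2.resize(a,(400,284)),cv2.resize(b,(379,284))]))
E
```

```text
(no output)
```

View pics/c3.png

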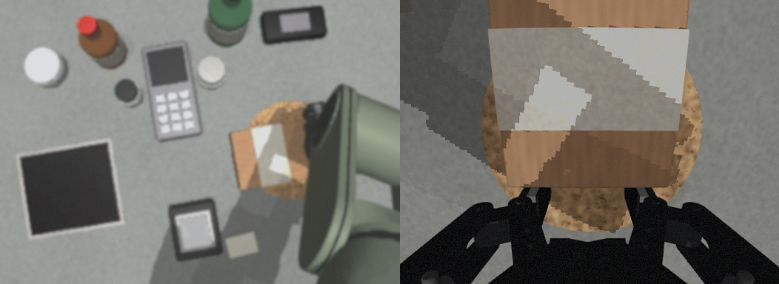

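```bash
python3 -m creep '[{"dx":5,"dy":0,"dz":0,"ax":0,"ay":0,"az":0},{"dx":12,"dy":0,"dz":0,"ax":0,"ay":0,"az":0},{"dx":20,"dy":0,"dz":0,"ax":0,"ay":0,"az":0},{"dx":28,"dy":0,"dz":0,"ax":0,"ay":0,"az":0},{"dx":36,"dy":0,"dz":0,"ax":0,"ay":0,"az":0},{"dx":44,"dy":0,"dz":0,"ax":0,"ay":0,"az":0},{"dx":50,"dy":0,"dz":0,"ax":0,"ay":0,"az":0},{"dx":55,"dy":0,"dz":0,"ax":0,"ay":0,"az":0},{"dx":60,"dy":0,"dz":0,"ax":0,"ay":0,"az":0},{"dx":65,"dy":0,"dz":0,"ax":0,"ay":0,"az":0},{"dx":65,"dy":0,"dz":0,"ax":0,"ay":0,"az":0}]'
python3 look.py 4
python3 - <<'E'
import cv2,numpy as np
a=cv2.imread('pics/top4.png')[100:320,90:400];b=cv2.imread('pics/wrist4.png')
cv2.imwrite('pics/c4.png',np.hstack([cv2.resize(a,(400,284),interpolation=cv2.INTER_CUBIC),cv2.resize(b,(379,284))]))
E
```

```text
t: 7.18
eef_pos: [0.5229, -0.1261, 0.0293]
ee_rot: [0.64, 0.769, 0.0, -0.0]
wrist_force: [-0.2, 0.4, 0.8]
grip_width: 0.641
t 7.175 tcp uv 0.4908 -0.2202 z 0.0293 yaw-th -0.0021 [-0.2  0.4  0.8]
top 0.87 2067 uv 0.4908 -0.1478 ang 0.011 cost 569
side 0.94 2088 uv 0.4925 -0.1457 ang 0.0002 cost 109
```

View pics/c4.png

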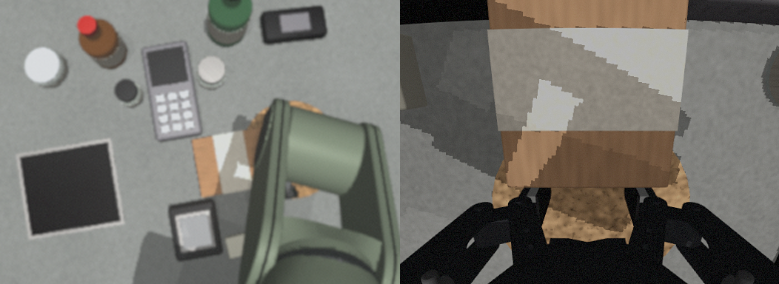

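View pics/wrist4.png

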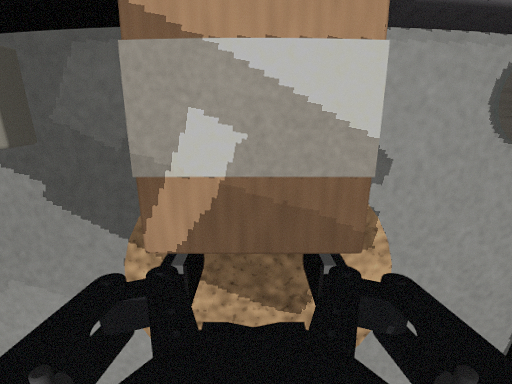

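The carton has just entered the gap. It is centred to within about 2 mm and square to it, so I'll continue straight.

```bash
python3 -m creep '[{"dx":4,"dy":0,"dz":0,"ax":0,"ay":0,"az":0},{"dx":9,"dy":0,"dz":0,"ax":0,"ay":0,"az":0},{"dx":15,"dy":0,"dz":0,"ax":0,"ay":0,"az":0},{"dx":21,"dy":0,"dz":0,"ax":0,"ay":0,"az":0},{"dx":27,"dy":0,"dz":0,"ax":0,"ay":0,"az":0},{"dx":33,"dy":0,"dz":0,"ax":0,"ay":0,"az":0},{"dx":39,"dy":0,"dz":0,"ax":0,"ay":0,"az":0},{"dx":45,"dy":0,"dz":0,"ax":0,"ay":0,"az":0},{"dx":50,"dy":0,"dz":0,"ax":0,"ay":0,"az":0},{"dx":55,"dy":0,"dz":0,"ax":0,"ay":0,"az":0},{"dx":60,"dy":0,"dz":0,"ax":0,"ay":0,"az":0}]'
python3 look.py 5
```

```text
t: 8.8
eef_pos: [0.5121, -0.0673, 0.0293]
ee_rot: [0.64, 0.769, -0.0, 0.0]
wrist_force: [-0.1, -2.0, -0.2]
grip_width: 0.646
t 8.8 tcp uv 0.491 -0.1604 z 0.0293 yaw-th -0.0023 [-0.1 -2.  -0.2]
top 0.67 1456 uv 0.4906 -0.0852 ang 0.0131 cost 1181
side 0.79 2278 uv 0.4924 -0.0865 ang 0.0024 cost 86
```

View pics/wrist5.png

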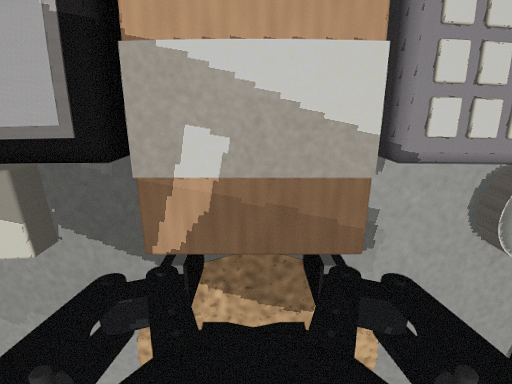

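View pics/side5.png

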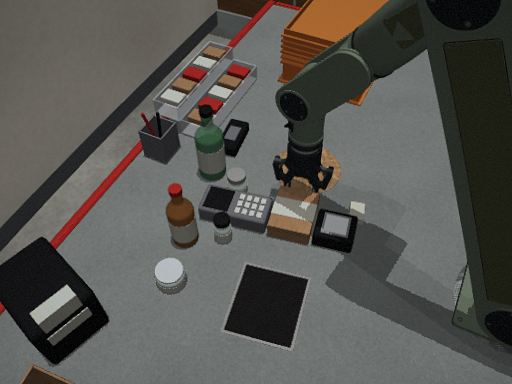

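The carton is midway and evenly spaced, with the walls at columns ~127 and ~382. Before the hand goes between the walls I need to know how high the knuckles sit.

```bash
python3 - <<'E'
from h import *
im=cv2.imread('pics/side5.png'); s=manip.read_state(); p=s['eef_pos'];R=Ro.from_quat(s['ee_rot']); i=manip.camera_info('side')
S=5; x0,y0=230,130
z=cv2.resize(im[y0:y0+115,x0:x0+150],None,fx=S,fy=S,interpolation=cv2.INTER_CUBIC)
z=np.clip(z.astype(float)*1.8,0,255).astype(np.uint8)
for t,col in [((-2,67,-20),(0,0,255)),((12,55,-40),(0,255,0)),((22,46,-55),(255,0,0)),((11,27,5),(0,255,255)),((11,27,19),(255,0,255))]:
    for sg in(1,-1):
        q=project(p+R.apply(np.array([t[0],sg*t[1],t[2]])/1000),i)[0]
        cv2.circle(z,tuple(int(v) for v in (q-[x0,y0]+.5)*S),5,col,-1)
cv2.imwrite('pics/knuck.png',z)
E
```

```text
(no output)
```

View pics/knuck.png

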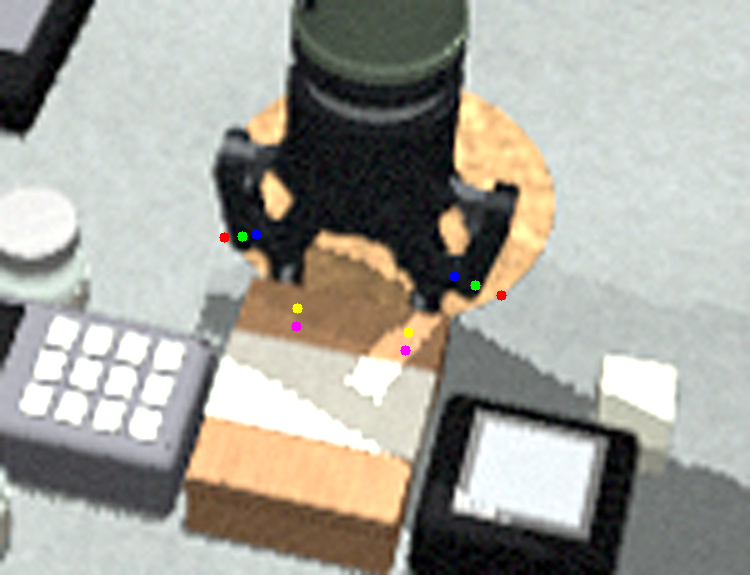

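The green marker (40 mm behind the TCP, z ≈ 0.07) matches the knuckle tips, so they clear the 45 mm walls. I'll continue.

```bash
python3 -m creep '[{"dx":4,"dy":0,"dz":0,"ax":0,"ay":0,"az":0},{"dx":9,"dy":0,"dz":0,"ax":0,"ay":0,"az":0},{"dx":15,"dy":0,"dz":0,"ax":0,"ay":0,"az":0},{"dx":22,"dy":0,"dz":0,"ax":0,"ay":0,"az":0},{"dx":29,"dy":0,"dz":0,"ax":0,"ay":0,"az":0},{"dx":36,"dy":0,"dz":0,"ax":0,"ay":0,"az":0},{"dx":43,"dy":0,"dz":0,"ax":0,"ay":0,"az":0},{"dx":50,"dy":0,"dz":0,"ax":0,"ay":0,"az":0},{"dx":57,"dy":0,"dz":0,"ax":0,"ay":0,"az":0},{"dx":64,"dy":0,"dz":0,"ax":0,"ay":0,"az":0},{"dx":71,"dy":0,"dz":0,"ax":0,"ay":0,"az":0},{"dx":77,"dy":0,"dz":0,"ax":0,"ay":0,"az":0},{"dx":82,"dy":0,"dz":0,"ax":0,"ay":0,"az":0},{"dx":86,"dy":0,"dz":0,"ax":0,"ay":0,"az":0},{"dx":90,"dy":0,"dz":0,"ax":0,"ay":0,"az":0},{"dx":90,"dy":0,"dz":0,"ax":0,"ay":0,"az":0}]'
python3 look.py 6
```

```text
t: 11.05
eef_pos: [0.4957, 0.0212, 0.0293]
ee_rot: [0.64, 0.769, 0.0, -0.0]
wrist_force: [-0.8, -0.2, 0.5]
grip_width: 0.645
t 11.05 tcp uv 0.4912 -0.0703 z 0.0293 yaw-th -0.0022 [-0.8 -0.2  0.5]
side 0.61 2490 uv 0.4924 0.0017 ang 0.0166 cost 144
```

View pics/wrist6.png

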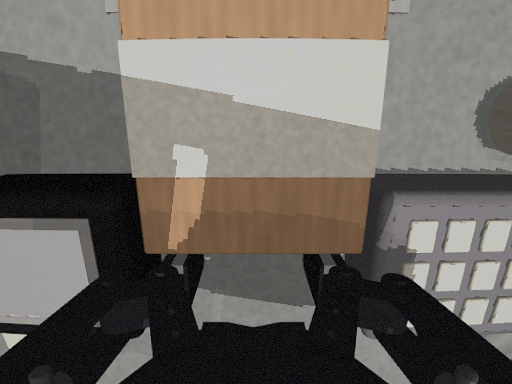

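View pics/side6.png

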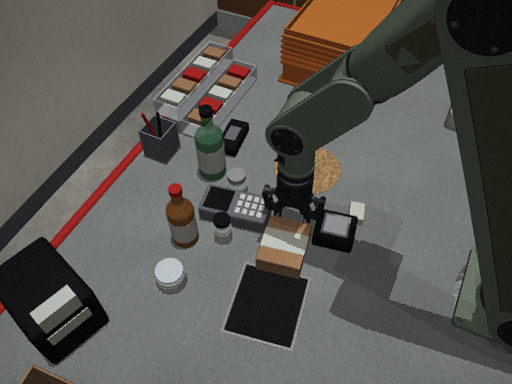

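The hand is inside the gap and clear of both sides, and the carton's front is reaching the pad. About 132 mm remains.

```bash
python3 -m creep '[{"dx":4,"dy":0,"dz":0,"ax":0,"ay":0,"az":0},{"dx":10,"dy":0,"dz":0,"ax":0,"ay":0,"az":0},{"dx":18,"dy":0,"dz":0,"ax":0,"ay":0,"az":0},{"dx":26,"dy":0,"dz":0,"ax":0,"ay":0,"az":0},{"dx":34,"dy":0,"dz":0,"ax":0,"ay":0,"az":0},{"dx":42,"dy":0,"dz":0,"ax":0,"ay":0,"az":0},{"dx":50,"dy":0,"dz":0,"ax":0,"ay":0,"az":0},{"dx":58,"dy":0,"dz":0,"ax":0,"ay":0,"az":0},{"dx":66,"dy":0,"dz":0,"ax":0,"ay":0,"az":0},{"dx":74,"dy":0,"dz":0,"ax":0,"ay":0,"az":0},{"dx":82,"dy":0,"dz":0,"ax":0,"ay":0,"az":0},{"dx":90,"dy":0,"dz":0,"ax":0,"ay":0,"az":0},{"dx":98,"dy":0,"dz":0,"ax":0,"ay":0,"az":0},{"dx":106,"dy":0,"dz":0,"ax":0,"ay":0,"az":0},{"dx":113,"dy":0,"dz":0,"ax":0,"ay":0,"az":0},{"dx":120,"dy":0,"dz":0,"ax":0,"ay":0,"az":0},{"dx":125,"dy":0,"dz":0,"ax":0,"ay":0,"az":0},{"dx":129,"dy":0,"dz":0,"ax":0,"ay":0,"az":0},{"dx":132,"dy":0,"dz":0,"ax":0,"ay":0,"az":0},{"dx":132,"dy":0,"dz":0,"ax":0,"ay":0,"az":0}]'
python3 look.py 7
```

```text
t: 13.8
eef_pos: [0.4716, 0.1511, 0.0292]
ee_rot: [0.64, 0.769, 0.0, -0.0]
wrist_force: [-0.2, 0.6, 0.1]
grip_width: 0.65
t 13.8 tcp uv 0.4913 0.0617 z 0.0292 yaw-th -0.0026 [-0.2  0.6  0.1]
side 0.67 3156 uv 0.4928 0.1332 ang 0.0013 cost 100
```

View pics/side7.png

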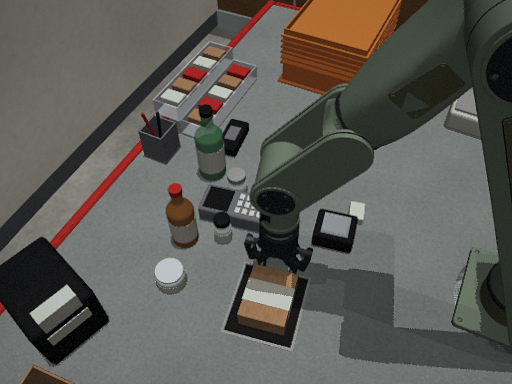

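View pics/wrist7.png

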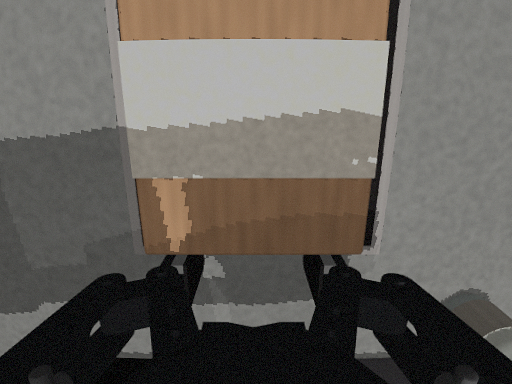

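The fit puts the carton on the pad. I'll back off, lift, and swing the hand out of the top camera's view to check.

```bash
python3 -m creep '[{"dx":-6,"dy":0,"dz":0,"ax":0,"ay":0,"az":0},{"dx":-14,"dy":0,"dz":0,"ax":0,"ay":0,"az":0},{"dx":-16,"dy":0,"dz":0,"ax":0,"ay":0,"az":0},{"dx":-16,"dy":0,"dz":-30,"ax":0,"ay":0,"az":0},{"dx":-16,"dy":0,"dz":-80,"ax":0,"ay":0,"az":0},{"dx":-16,"dy":0,"dz":-130,"ax":0,"ay":0,"az":0},{"dx":-16,"dy":0,"dz":-180,"ax":0,"ay":0,"az":0},{"dx":-50,"dy":-25,"dz":-220,"ax":0,"ay":0,"az":0},{"dx":-90,"dy":-50,"dz":-220,"ax":0,"ay":0,"az":0},{"dx":-140,"dy":-75,"dz":-220,"ax":0,"ay":0,"az":0},{"dx":-190,"dy":-100,"dz":-220,"ax":0,"ay":0,"az":0},{"dx":-240,"dy":-100,"dz":-220,"ax":0,"ay":0,"az":0},{"dx":-290,"dy":-100,"dz":-220,"ax":0,"ay":0,"az":0},{"dx":-340,"dy":-100,"dz":-220,"ax":0,"ay":0,"az":0},{"dx":-340,"dy":-100,"dz":-220,"ax":0,"ay":0,"az":0},{"dx":-340,"dy":-100,"dz":-220,"ax":0,"ay":0,"az":0}]'
python3 - <<'E'
from h import *
th=.185; U=np.array([np.cos(th),np.sin(th)]);V=np.array([-U[1],U[0]]); pad=np.array([.4608,.2236])
for c in('top','side'):
    cv2.imwrite(f'pics/{c}8.png',manip.camera(c)[:,:,::-1]); i=manip.camera_info(c); r=manip.masks_of(c,'carton')
    if r:
        q,f=fit([r[0]['pixels']],[i],(.46,.22,th),DIM['carton']); 
        B=box(q,DIM['carton'])[:4,:2]-pad; print(c,q.round(4),round(f),'extent u',np.abs(B@U).max().round(4),'<.075 v',np.abs(B@V).max().round(4),'<.085')
E
```

```text
t: 16.05
eef_pos: [0.4347, -0.2014, 0.249]
ee_rot: [0.64, 0.768, 0.0, -0.001]
wrist_force: [0.2, -0.3, 0.4]
grip_width: 0.644
top [0.4587 0.2197 0.1799] 87 extent u 0.0511 <.075 v 0.0637 <.085
side [0.4595 0.2222 0.1816] 98 extent u 0.0497 <.075 v 0.0613 <.085
```

View pics/top8.png

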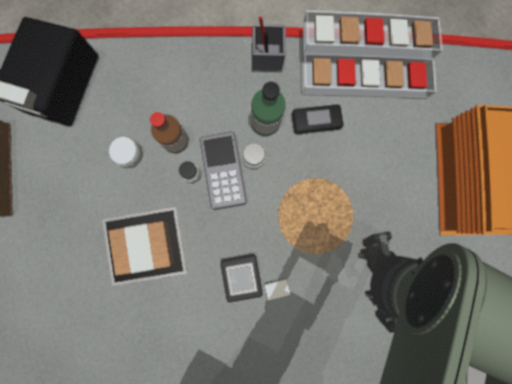

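View pics/side8.png

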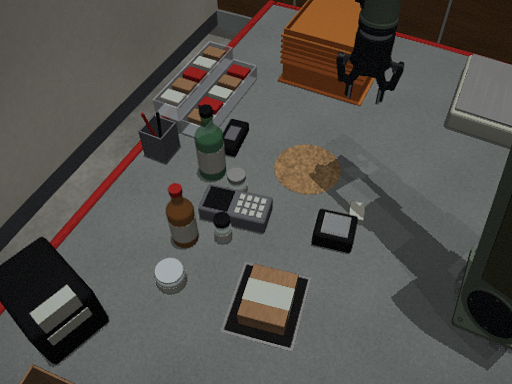

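The carton lies inside the pad (top view about (140,247)), everything else is where it was, and the hand is clear.

```bash
python3 -c "
from workcell import manip
print(manip.hand_in())"
```

```text
the job is handed in; nothing more can be done
None
```

The carton now lies wholly on the deactivator pad, and the job is handed in. I pushed it with two partly open fingers flat against its rear face. A short arc squared it to the gap, then I went straight through and onto the pad, backed the hand off and lifted it away. It took about 16 s of the 58 s allowed.

- **Placement:** separate fits from the top and side cameras put all four lower corners inside the pad's rim by at least about 21 mm. The two fits differ by about 2.5 mm.
- **Other goods:** the bottles, jars and other goods stand where they were in the before and after pictures. I checked this by eye, without measuring their positions again.
- **Forces:** the wrist force read 2 N or less at the end of each push. I did not log it during the moves.
- **Checks that were weak or failed:** the top camera's fits were poor while the arm hid the carton in the gap, and for the last two pushes it gave none. I relied on the side and wrist views there. The first move call was refused for a badly formed row and moved nothing.

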